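# Seat the sample tubes and hold the photometer shutter half open

### The job

Two capped sample tubes stand proud of their wells in the photometer on the bench: press both straight down until they are fully home. Then slide the instrument's sprung shutter by its upright tab to half of its travel, in line with the long middle marks on its rails, and finish while still holding it there with the fingers; it springs shut if let go. Never open the shutter more than three quarters of the way, and leave the other things on the bench where they are.

Things in the scene. Friction and masses are not known exactly. Their poses are not given: they have to be found in the camera images.
- photometer: white benchtop instrument, fixed, 240 (x) x 260 (y) x 90 mm high; origin under its centre, z up. On its flat deck (90 mm up) are two round tube wells at x = -55 mm, y = -50 and +50 mm (bosses 46 mm across, 6 mm high) and the shutter track along y at x = +55 mm: two rails 62 mm apart outside, 9 mm high, y from -69 to +69 mm
- tube_tall_top (a point): centre of the flat top of the taller tube's white screw cap (cap 34 mm across). The cap top is 48 mm above the underside of the tube's clear 40 mm collar; fully home, the collar rests on the well's boss and the cap top is 144 mm above the table. The two tubes may stand in either well. z is up
- tube_tall (a joint): how far this tube is pushed down in its well, in m: 0 = standing 10 mm proud, 0.010 = fully home (collar on the boss). It starts between 0 and 0.005. Pushing straight down with about 6 N overcomes the friction; it stays where it is left
- tube_short_top (a point): centre of the flat top of the shorter tube's white screw cap (cap 34 mm across). The cap top is 26 mm above the underside of the tube's clear 40 mm collar; fully home, the collar rests on the well's boss and the cap top is 122 mm above the table. The two tubes may stand in either well. z is up
- tube_short (a joint): how far this tube is pushed down in its well, in m: 0 = standing 10 mm proud, 0.010 = fully home (collar on the boss). It starts between 0 and 0.005. Pushing straight down with about 6 N overcomes the friction; it stays where it is left
- shutter_tab (a point): centre of the top of the shutter's upright black plastic tab, 132 mm above the table. The tab is 10 mm thick along the slide direction (photometer y), 26 mm wide across it (photometer x), and stands 36 mm high on the shutter's flat dark steel blade (64 mm along the slide, 45 mm wide, its upper face 96 mm above the table). Its axes are those of the photometer; it opens towards the photometer's +y
- shutter (a joint): how far the shutter is slid open, in m: 0 = closed (start), 0.030 = half travel, 0.060 = fully open. A spring pushes it shut with 3 N when closed, rising by 1.5 N every 10 mm: 7.5 N at half, 12 N fully open
- half_mark (a point): fixed point of the photometer where the centre of the tab's top comes to lie at exactly half travel, above the long middle index marks on the rails
- spare_cap: loose screw cap, plain white, 34 mm across, 14 mm high, lying on the instrument's deck near the tubes; a bystander; origin at the centre of its underside
- reagent_bottle: amber bottle 56 mm across, 130 mm high, standing beside the instrument; a bystander; origin at the centre of its underside
- dish: clear lidded dish 60 mm across, 14 mm high, beside the instrument; a bystander; origin at the centre of its underside
- beaker: glass beaker 60 mm across, 75 mm high, beside the instrument; a bystander; origin at the centre of its underside
- cuvette_box: closed grey box 50 x 60 x 35 mm beside the instrument; a bystander; origin at the centre of its underside
- timer: white bench timer 60 x 60 x 18 mm on the table; a bystander; origin at the centre of its underside

How it is judged:
By the outcome, as a careful person would: the job done as asked, in the order asked, and still so for the second after the job is handed in, while the arm keeps its last pose, push and grip.
It also fails if it takes over 40 s, if anything falls off the work surface, if the arm or the gripper's body presses on something with over 40 N, if the wrist force passes 120 N, or if a joint passes its speed limit or range.

### The arm

A 6-joint arm with a two-finger parallel gripper is mounted at the origin on the work surface. World frame = base frame: x ahead of the robot, y to its left, z up, the work surface at z = 0. Lengths are in m, angles in rad, forces in N, time in s.
With the tool pointing down it reaches from about 0.375 to 0.75 m from the base axis. Payload 9 kg.
Tool frame: the origin (TCP) lies at the very end of the fingers, on their centre line; the grasp point (between the pads) lies 19 mm behind it; x points along the fingers, y is the direction in which the jaws open and shut, and the axes are right-handed (so a half turn about x gives the same grasp; the last joint's range is limited). The gripper opens to 85 mm and grips with 20 to 120 N. Pads are 22 mm wide; open, the fingers measure 114 mm over their backs; the gripper's body (76 mm by 85 mm) begins 54 mm behind the grasp point. The pads swing forward as they close: fully open they stand 13 mm farther back than shut.
Start: joints at [-0.218, 0.104, 0.097, 1.564, 0, 1.353], TCP at [0.6, 0, 0.231] pointing down, gripper open.
Joint ranges: [-2.99, 2.99], [-0.84, 1.86], [-1.1, 1.16], [-1.84, 2.11], [-1.51, 1.56], [-3.14, 3.14]. Speed limits (rad/s): [2.22, 2.22, 2.57, 3.14, 3.14, 3.14].

### API

Orientations are given as a rotation vector (axis times angle).
In Python, from rig import * gives the robot as it stands. Calls block until the motion is done:
- move_to(position, orientation): joint-space move of the TCP to a pose.
- servo_line(position, orientation=None, rate=0.15, threshold=None): straight line of the TCP; orientation=None keeps the orientation; rate is the mean speed in m/s. With threshold (N) it stops when the force on the tool has changed by that much, and returns True; else False.
- move_j(angles): joint-space move.
- set_gripper(opening, f_grip=None): finger opening in m; f_grip is the grip in N (None keeps the last); returns when the fingers have stopped.
- wait(seconds).
- solve_ik(position, orientation): joint angles nearest the present ones, or None.
- snapshot(name): name is "scene" or "side" or "wrist"; returns a dict with "color" (384x512x3 uint8, red, green, blue), "camera_matrix" (3x3 intrinsics, pixels), "xyz" and "orientation" of the camera in the world. Camera axes: x right, y up, looking along -z (the intrinsics and any distortion apply to the point x, -y, -z); pixel columns grow to the right and rows downward; lengths in m; the calibration is good to about 2 mm. A picture is of the moment at which its call begins. There is no depth.
A pose or a line that the arm cannot do raises PlanningError and nothing moves.
- finish_job(): hands the job in, once; it reports no verdict.
Trained networks look in the newest picture that a camera, given by its name, has taken for a name from the list of things; names that differ only in an ending like _2 or _b are one class to them, and where a whole thing is asked for, a point or a joint stands for the part that bears it (a point fixed in the world has none). Each returns a list of dicts, best first, with "conf" (0 to 1); they miss things now and then, are a little off and sometimes report something else, mostly with a low value. They report only what shows in the picture. A call takes as long as a camera call.
- spot_in(camera, target): "rect" ([centre column, centre row, width, height] in pixels, round what is visible of it).
- masks_of(camera, target): "pixels" (384x512 bool, what is visible of it) and "rect" ([centre column, centre row, width, height] in pixels, round what is visible of it).
Readings, each from a call of its own:
- read_clock(): time.
- read_q(): joint angles.
- read_qd(): joint speeds.
- read_joint_torque(): joint torques, N m.
- read_tool_pos(): TCP position.
- read_tcp_rot(): TCP orientation.
- read_contact_force(): force on the tool from outside, world axes, zero at the start.
- read_torque(): the same for the moment, N m.
- read_finger_gap(): finger opening in m.
Only numpy, scipy, OpenCV 4.12 (cv2) and the standard library are available. Lean on these libraries where they do the work, as an engineer would, in place of code of your own. Each camera call takes 0.05 s, during which the arm holds its last target. There are 200 camera calls.

## Working session

There is one attempt and no reset: what is moved stays moved. The work goes in short steps, each a Python script; the robot and the scene stay as the last script left them, time stands still between calls to the robot, and variables do not carry over. Pictures are saved under pics/ and viewed, about 8 in all and at most 12, crops included, and the job is handed in when it is done.

```bash
mkdir -p pics; ls; cat > h.py <<'E'
from rig import *
import numpy as np, cv2
from scipy.spatial.transform import Rotation as R
def rm(o):
    o=np.asarray(o,float)
    return o if o.shape==(3,3) else (R.from_rotvec(o).as_matrix() if o.size==3 else R.from_quat(o).as_matrix())
def ray(s,u,v):
    K=np.asarray(s["camera_matrix"]); d=np.linalg.solve(K,[u,v,1.]); d=np.array([d[0],-d[1],-d[2]])
    return np.asarray(s["xyz"]),rm(s["orientation"])@d
def at_z(s,u,v,z):
    c,d=ray(s,u,v); return c+d*(z-c[2])/d[2]
def proj(s,P):
    p=rm(s["orientation"]).T@(np.asarray(P)-s["xyz"]); q=np.asarray(s["camera_matrix"])@[p[0],-p[1],-p[2]]
    return q[:2]/q[2]
def save(s,n): cv2.imwrite("pics/"+n,s["color"][:,:,::-1])
E
python3 - <<'E'
from h import *
ims=[]
for n in ["scene","side","wrist"]:
    s=snapshot(n); ims.append(s["color"]); print(n,{k:np.round(v,4).tolist() for k,v in s.items() if k!="color"},[k for k in s])
    for t in ["tube_tall","tube_short","shutter_tab","photometer","spare_cap","reagent_bottle"]:
        print(n,t,[(np.round(d["rect"],1).tolist(),round(d["conf"],2)) for d in spot_in(n,t)[:3]])
a=np.hstack(ims[:2]); cv2.imwrite("pics/a.png",cv2.resize(a,(800,300),interpolation=cv2.INTER_AREA)[:,:,::-1])
cv2.imwrite("pics/w.png",ims[2][:,:,::-1]);cv2.imwrite("pics/s.png",ims[0][:,:,::-1]);cv2.imwrite("pics/sd.png",ims[1][:,:,::-1])
print(read_tcp_rot(),read_finger_gap(),read_clock())
E
```

```text
pics
scene {'camera_matrix': [[450.4994, 0.0, 257.8232], [0.0, 450.4994, 191.1327], [0.0, 0.0, 1.0]], 'xyz': [1.3083, -0.226, 1.0533], 'orientation': [0.5887, 0.5142, 1.3285]} ['color', 'camera_matrix', 'xyz', 'orientation']
scene tube_tall [([345.6, 172.9, 14.0, 19.1], 0.81)]
scene tube_short [([346.7, 173.9, 14.4, 20.7], 0.68), ([136.4, 193.8, 20.1, 20.7], 0.67)]
scene shutter_tab [([320.0, 209.4, 21.7, 15.3], 0.57)]
scene photometer [([331.1, 205.8, 107.1, 84.4], 0.93)]
scene spare_cap [([257.8, 214.4, 19.6, 39.8], 0.16)]
scene reagent_bottle [([257.4, 214.1, 17.9, 41.4], 0.76)]
side {'camera_matrix': [[348.0605, 0.0, 252.2673], [0.0, 348.0605, 191.5734], [0.0, 0.0, 1.0]], 'xyz': [0.4562, -0.6822, 0.7436], 'orientation': [0.7522, -0.0387, -0.097]} ['color', 'camera_matrix', 'xyz', 'orientation']
side tube_tall [([229.8, 129.4, 9.4, 21.3], 0.68)]
side tube_short [([268.4, 154.1, 18.7, 21.0], 0.56), ([229.1, 153.9, 14.1, 12.4], 0.45)]
side shutter_tab []
side photometer [([247.5, 162.8, 85.4, 78.5], 0.96)]
side spare_cap []
side reagent_bottle [([255.1, 206.8, 23.0, 45.5], 0.76), ([229.7, 130.0, 11.8, 17.8], 0.42)]
wrist {'camera_matrix': [[338.0097, 0.0, 255.3865], [0.0, 338.0097, 195.7615], [0.0, 0.0, 1.0]], 'xyz': [0.5997, 0.0849, 0.3746], 'orientation': [-0.3329, -0.0005, 0.0008]} ['color', 'camera_matrix', 'xyz', 'orientation']
wrist tube_tall [([74.2, 6.0, 33.2, 8.3], 0.43)]
wrist tube_short [([74.6, 123.5, 67.0, 57.1], 0.71), ([25.9, 62.8, 51.9, 47.5], 0.41)]
wrist shutter_tab [([226.7, 105.8, 63.3, 84.5], 0.87)]
wrist photometer [([160.6, 112.2, 321.2, 224.5], 0.97)]
wrist spare_cap [([25.9, 62.1, 50.5, 45.6], 0.71)]
wrist reagent_bottle [([189.2, 269.6, 60.7, 97.9], 0.96)]
[ 1.20923642  1.20912149 -1.20916019] 0.08554885295511282 1.05
```

View pics/w.png

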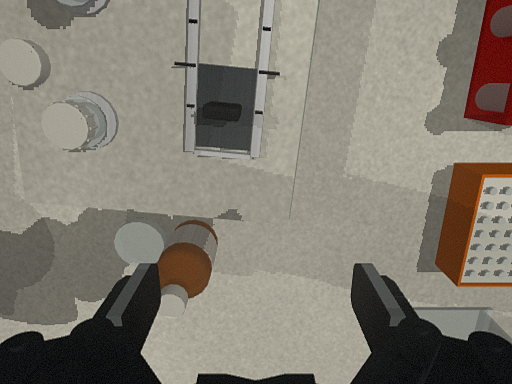

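View pics/s.png

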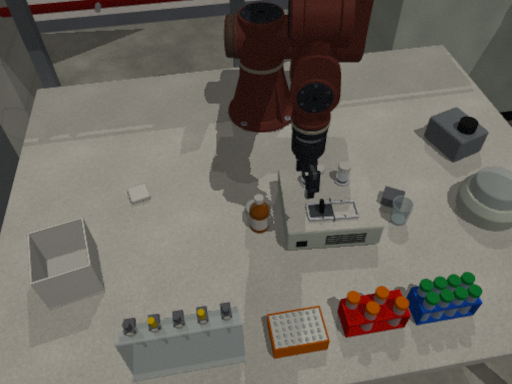

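The wrist view shows the short tube's cap at about (68,126), the spare cap at (22,62) and the tab at (222,110). The long marks are at (186,65) and (268,73), and the bottle is at (188,265). The tall tube is cut off at the top left. The scene view shows the instrument near (330,205). Next I'll get a better wrist viewpoint.

```bash
python3 - <<'E'
from h import *
s=snapshot("wrist")
for n,p,z in [("fl",(184,155),.099),("fr",(258,158),.099),("ml",(190,65),.099),("mr",(265,72),.099)]: print(n,at_z(s,*p,z).round(4))
rot=read_tcp_rot(); c=at_z(s,160,66,.09); print(c)
p=np.array([c[0],c[1]-0.02,.33]); 
move_to(p,rot)
s=snapshot("wrist"); save(s,"w2.png"); print(s["xyz"],read_tool_pos(),read_clock())
for t in ["tube_tall","tube_short","shutter_tab","photometer","spare_cap"]:
    print(t,[(np.round(d["rect"],1).tolist(),round(d["conf"],2)) for d in spot_in("wrist",t)[:3]])
E
```

```text
fl [0.5407 0.0253 0.099 ]
fr [0.602  0.0228 0.099 ]
ml [0.55   0.0949 0.099 ]
mr [0.6071 0.0899 0.099 ]
[0.52475956 0.09444813 0.09      ]
[0.52471668 0.15925    0.47263089] [0.52509269 0.07389321 0.32843975] 1.7833
tube_tall [([201.8, 86.5, 47.8, 41.9], 0.9)]
tube_short [([201.3, 179.6, 35.3, 40.9], 0.56), ([202.0, 86.0, 45.0, 41.0], 0.2)]
shutter_tab [([300.9, 166.8, 45.2, 52.9], 0.81)]
photometer [([265.5, 123.7, 236.3, 244.6], 0.97)]
spare_cap [([161.1, 137.6, 33.3, 34.5], 0.56)]
```

View pics/w2.png

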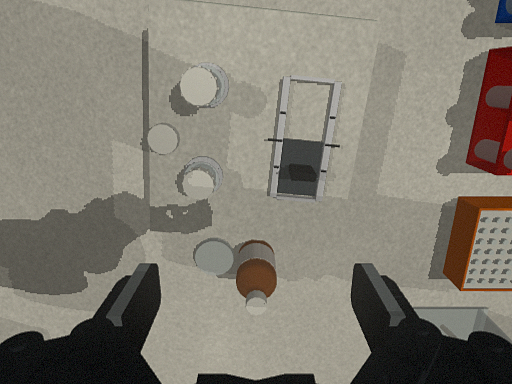

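The whole deck is in view: tall cap at (198,86), short cap at (198,182), spare cap at (163,139), tab at (301,172), and long marks at (274,141) and (331,147). I'll zoom in to measure.

```bash
python3 - <<'E'
import cv2
a=cv2.imread("pics/w2.png")[60:215,140:355]; a=cv2.resize(a,None,fx=3.7,fy=3.7,interpolation=cv2.INTER_CUBIC)
for i in range(0,215,20): cv2.putText(a,str(140+i),(int(i*3.7),8),0,.3,(0,0,255)); cv2.line(a,(int(i*3.7),8),(int(i*3.7),14),(0,0,255))
for i in range(0,155,20): cv2.putText(a,str(60+i),(0,int(i*3.7)+4),0,.3,(0,0,255))
cv2.imwrite("pics/w2z.png",a)
E
```

```text
(no output)
```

View pics/w2z.png

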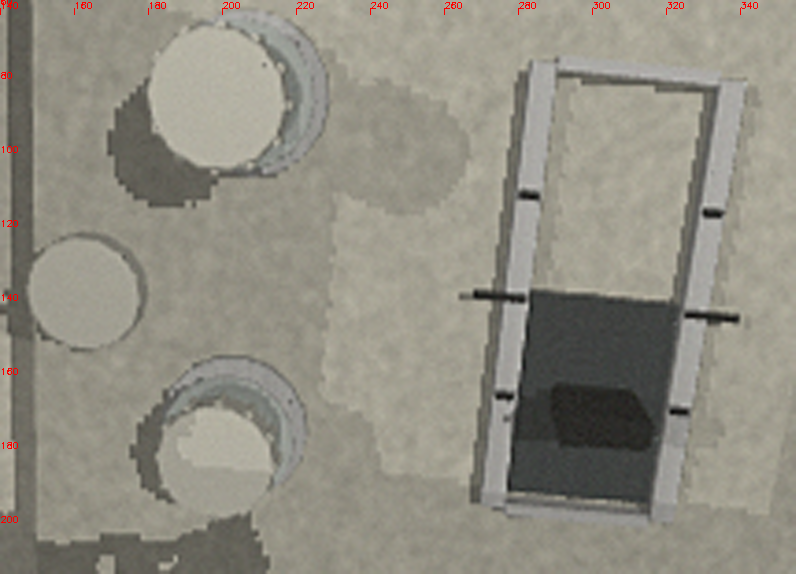

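```bash
cat >> h.py <<'E'
ROT0=np.array([1.20923642,1.20912149,-1.20916019])
E
python3 - <<'E'
from h import *
from scipy.optimize import least_squares
s=snapshot("wrist")
f=lambda x,y:(140+x/3.7,60+y/3.7)
M=np.array([(24,-69),(86,-69),(24,69),(86,69)])/1e3
W=np.array([at_z(s,*f(*p),.099)[:2] for p in [(483,503),(672,520),(531,60),(746,82)]])
print(W.round(4))
rt=lambda a:np.array([[np.cos(a),-np.sin(a)],[np.sin(a),np.cos(a)]])
r=least_squares(lambda q:(M@rt(q[2]).T+q[:2]-W).ravel(),[.5,.1,0]); q=r.x; print("pose",q.round(4),"res mm",(r.fun*1e3).round(1))
m=at_z(s,*f(603,306),.099)[:2]; inv=lambda w:rt(q[2]).T@(w-q[:2])
print("mark",m,"local",inv(m).round(4))
for n,p in [("tall",(217,98)),("short",(216,460))]:
    for h in (.144,.149,.154) if n=="tall" else (.122,.127,.132):
        w=at_z(s,*f(*p),h)[:2]; print(n,h,w.round(4),inv(w).round(4))
for p in [(600,392),(605,418)]: w=at_z(s,*f(*p),.132)[:2]; print("tab",w,inv(w).round(4))
w=at_z(s,*f(85,290),.104)[:2]; print("cap",w,inv(w))
for l in [(-55,-50),(-55,50),(55,-30),(55,0)]: print(l, (rt(q[2])@np.array(l)/1e3+q[:2]).round(4))
for c,t in [("scene","tube_tall"),("scene","tube_short"),("side","tube_tall"),("side","tube_short")]:pass
E
```

```text
[[0.5419 0.0297]
 [0.6019 0.024 ]
 [0.5535 0.1615]
 [0.6144 0.1556]]
pose [ 0.5231  0.0977 -0.0917] res mm [-1.2 -2.9  0.6 -2.9 -0.1  2.8  0.7  3. ]
mark [0.57689864 0.09208926] local [ 0.054  -0.0007]
tall 0.144 [0.4719 0.1522] [-0.056   0.0496]
tall 0.149 [0.4727 0.1523] [-0.0552  0.0497]
tall 0.154 [0.4735 0.1524] [-0.0544  0.0499]
short 0.122 [0.4625 0.0509] [-0.0561 -0.0522]
short 0.127 [0.4634 0.0525] [-0.0553 -0.0506]
short 0.132 [0.4643 0.054 ] [-0.0546 -0.0489]
tab [0.57256267 0.07391142] [ 0.0514 -0.0192]
tab [0.57430631 0.06641134] [ 0.0538 -0.0265]
cap [0.42364159 0.09766053] [-0.09907654 -0.00919543]
(-55, -50) [0.4638 0.053 ]
(-55, 50) [0.473  0.1526]
(55, -30) [0.5752 0.0628]
(55, 0) [0.5779 0.0927]
```

```bash
python3 - <<'E'
from h import *
o=ROT0
set_gripper(0.0,40)
for n,x,y,z in [("tall",.4729,.1525,.144),("short",.4636,.0527,.122)]:
    p=read_tool_pos()
    if n=="tall": move_to([x,y,.20],o)
    else: servo_line([x,y,.20],o,rate=.15)
    servo_line([x,y,z+.014],o,rate=.1)
    f0=np.array(read_contact_force()); zs=z+.014; 
    r=servo_line([x,y,z-.006],o,rate=.015,threshold=22)
    print(n,"trig",r,"tcp",np.round(read_tool_pos(),4),"dF",np.round(np.array(read_contact_force())-f0,1),"gap",round(read_finger_gap(),4),"t",read_clock())
    servo_line([x,y,.20],o,rate=.12)
rotn=(R.from_rotvec([0,0,-.0917])*R.from_rotvec(ROT0)*R.from_euler('x',np.pi/2)); rotm=(R.from_rotvec([0,0,-.0917])*R.from_rotvec(ROT0)*R.from_euler('x',-np.pi/2))
for r in (rotn,rotm): print(r.as_rotvec().round(4).tolist(), r.as_matrix()[:,1].round(3), solve_ik([.576,.0645,.2],r.as_rotvec()))
move_to([.525,.0738,.3284],o)
s=snapshot("wrist"); save(s,"w3.png"); a=s["color"][60:215,140:355]; cv2.imwrite("pics/w3z.png",cv2.resize(a,None,fx=3.7,fy=3.7,interpolation=cv2.INTER_CUBIC)[:,:,::-1]); print(read_clock())
E
```

```text
tall trig True tcp [0.4733 0.1526 0.144 ] dF [-1.2 -1.4  5.5] gap -0.0001 t 5.075
short trig True tcp [0.4639 0.0527 0.122 ] dF [-1.8  0.5  6.7] gap 0.0004 t 8.275
[-2.1745, 0.0998, 2.1744] [-0.092 -0.996  0.   ] [-1.13986420e-01  3.73588217e-02 -2.91106956e-02  1.50424689e+00
 -1.47531090e-05  3.11932171e+00]
[0.072, 1.5695, -0.072] [ 0.092  0.996 -0.   ] [-1.13986420e-01  3.73588217e-02 -2.91106956e-02  1.50424689e+00
 -1.47531090e-05 -2.22709458e-02]
9.7667
```

View pics/w3z.png

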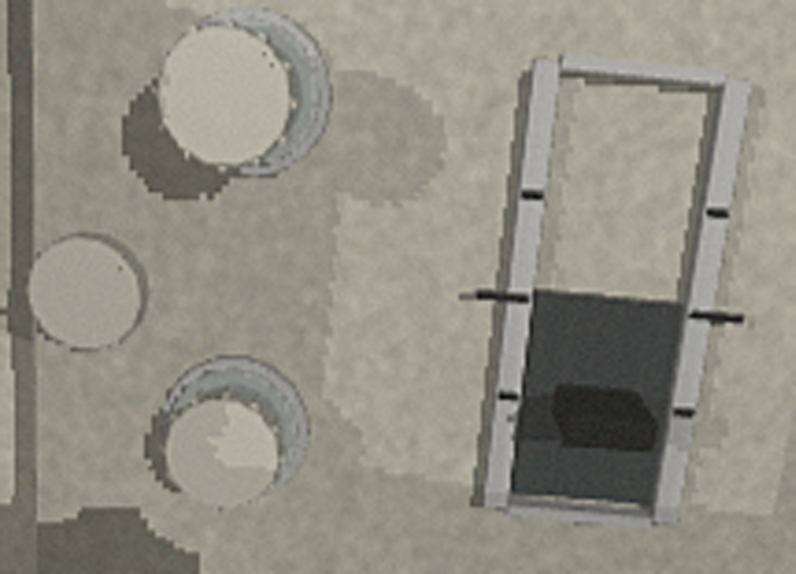

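Both caps stopped the TCP at exactly 0.144 and 0.122, which is home, and the picture shows them lower on their bosses. The spare cap hasn't moved. Next I'll grasp the tab and find its closed stop by feel.

```bash
python3 - <<'E'
from h import *
o=np.array([0.072,1.5695,-0.072]); o=(R.from_rotvec([0,0,-.0917])*R.from_rotvec(ROT0)*R.from_euler('x',-np.pi/2)).as_rotvec()
u=np.array([np.sin(.0917),np.cos(.0917),0]); t=np.array([.5752,.0628,0]); Z=np.array([0,0,1.])
move_to(t+.22*Z,o); set_gripper(.042,60)
servo_line(t+.15*Z,o,rate=.15)
hit=servo_line(t+.105*Z,o,rate=.06,threshold=10); print("hit",hit,read_tool_pos())
if not hit:
    f0=np.array(read_contact_force())
    set_gripper(0,60); wait(.2)
    y=lambda:round(float((np.array(read_tool_pos())-t)@u)*1e3,2)
    F=lambda:round(float((np.array(read_contact_force())-f0)@u),1)
    print("gap",read_finger_gap(),"y",y(),"F",F())
    for d in (2,4,6,8,6,5,4,3,2,1,0,-1,-2,-3):
        servo_line(t+d/1e3*u+.105*Z,o,rate=.03); wait(.1); f=F(); print(d,y(),f,round(read_finger_gap(),4))
        if f>12: break
    s=snapshot("wrist"); save(s,"w4.png"); s=snapshot("side"); save(s,"sd4.png"); print(read_clock())
E
```

```text
hit False [0.57539323 0.0627684  0.10534517]
gap 0.008497356325459521 y -0.32 F -3.0
2 1.77 -2.0 0.0089
4 3.7 -3.6 0.0091
6 5.68 -3.6 0.0092
8 7.61 -2.8 0.0085
6 5.52 -3.4 0.0088
5 4.55 -4.3 0.0091
4 3.57 -4.3 0.0089
3 2.62 -2.8 0.0086
2 1.64 -2.9 0.009
1 0.68 -2.5 0.0091
0 -0.3 -3.6 0.009
-1 -0.67 -0.3 0.0089
-2 -0.77 5.2 0.0089
-3 -0.86 9.9 0.009
18.6833
```

View pics/w4.png

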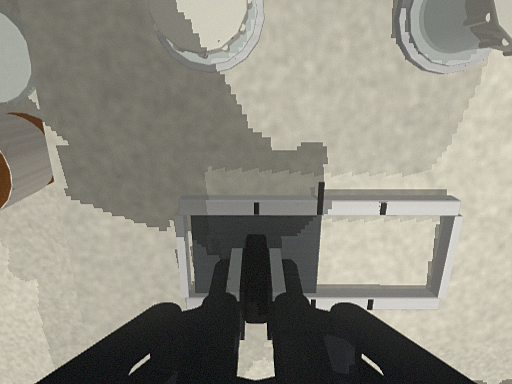

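The tab is gripped between the pads at about (257,270). Its force-felt closed stop is at a TCP offset of about -0.65 mm, so half travel is at +29.4 mm, which agrees with the measured mark (29.3 mm). I'll slide it there.

```bash
python3 - <<'E'
from h import *
o=(R.from_rotvec([0,0,-.0917])*R.from_rotvec(ROT0)*R.from_euler('x',-np.pi/2)).as_rotvec()
u=np.array([np.sin(.0917),np.cos(.0917),0]); t=np.array([.5752,.0628,0]); Z=np.array([0,0,1.])
y=lambda:float((np.array(read_tool_pos())-t)@u)*1e3
g=29.4; c=g
for i in range(3):
    servo_line(t+c/1e3*u+.105*Z,o,rate=.03); wait(.2)
    print(c,y(),np.round(read_contact_force(),1),read_finger_gap(),read_tool_pos()); c+=g-y()
    if abs(g-y())<.15: break
s=snapshot("wrist"); save(s,"w5.png")
P=t[:2]+0; 
for n,l in [("tab top",(55,0,132)),("L mark",(24,0,99)),("R mark",(86,0,99))]:
    a=-.0917; w=[.5231+(l[0]*np.cos(a)-l[1]*np.sin(a))/1e3,.0977+(l[0]*np.sin(a)+l[1]*np.cos(a))/1e3,l[2]/1e3]; print(n,proj(s,w).round(1))
s=snapshot("scene"); save(s,"s5.png"); print(read_clock())
E
```

```text
29.4 28.401270880105326 [-1.1 -6.7  5.3] 0.008896086860896987 [0.57818296 0.0910468  0.10556437]
30.39872911989467 29.377483868159192 [-3.5 -7.3  5.3] 0.00889379991205644 [0.57823444 0.09202239 0.10550705]
tab top [255.6 297.6]
L mark [255.7 198.9]
R mark [255.6 308.9]
20.6667
```

View pics/w5.png

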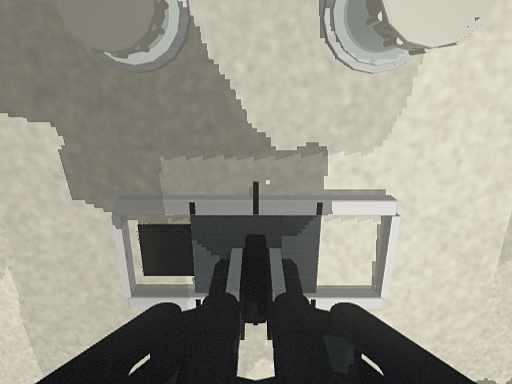

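The long mark is at column 255.5, the tab is centred at about 256, and the blade edges at 191 and 320 sit symmetrically about it. That is half travel, with the tab still gripped, so I'm handing in.

```bash
python3 - <<'E'
from h import *
print(np.round(read_tool_pos(),4),round(read_finger_gap(),4),np.round(read_contact_force(),1),read_clock()); finish_job()
E
```

```text
[0.5783 0.092  0.1056] 0.0086 [-0.8 -6.7  5.5] 20.6667
the job is handed in; nothing more can be done
```

The job is handed in at 20.7 s: both tubes are pressed home, and the shutter is held at half travel with the tab still gripped.

- **Tubes:** I pressed both caps down with closed fingers until they bottomed out. The TCP stopped at 0.144 m on the tall tube and 0.122 m on the short one, exactly their home heights.
- **Shutter:** I gripped the tab along the slide and felt for its closed stop, then slid it about 30.0 mm open. It was never opened beyond about half. In the last wrist picture the tab (column ~256) and the blade (191–320) are centred on the long middle mark (255.5). The spring's pull on the tool read about 6.7 to 7.3 N, against 7.5 N expected at half.
- **Disagreements:** The rail length measured from the picture came out about 6 mm short, evenly at both ends. The centre and the mark still agreed with the force-felt stop to within 1 mm. The finger gap on the tab reads about 9 mm, while the tab is nominally 10 mm thick.
- **Bystanders:** The spare cap had not moved in the picture taken after the pressing. I made no separate final check of the other things on the bench, but the arm went nowhere near them.

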